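Weigh a flywheel blank on the spring scale

TASK

Take the hand spring scale out of its blue rest by the orange grip, hook the yellow bail of the flywheel blank and lift gently and plumb until the blank just clears its rubber pad by about 5 to 10 mm (no more, or it comes off its guide post), and hold it there steadily for two seconds so that the reading settles. The weight is unknown, so feel for it: do not snatch it, drag it hard against the post, rock it over or bang it down. Then lower the blank fully home on the pad, unhook, and set the scale back upright in its rest, leaving everything else where it is.

Things in the scene. Friction and masses are not known exactly. Their poses are not given: they have to be found in the camera images.
- scale: Hand spring scale (160 g and a 40 g hook) upright in its rest. Origin: centre of the underside of its black flange (56 mm in x, 64 mm in y, 6 mm thick); z up. Below it an aluminium tube 24 mm across, 45 mm long, out of which a sprung steel hook hangs. The hook slides down along scale -z, about 6.7 mm per newton, at most 65 mm. The hook opens to scale +x.
- grip (a point): Middle of the orange grip block on top of the scale, 28 mm above the scale's origin. The block is 44 mm along scale x, 24 mm along scale y, and stands from 6 mm (the flange's top) to 50 mm above the origin: pinch it from above across its y faces.
- hook_seat (a point): Inside bottom of the hook's bowl, on the scale's axis, 108 mm below the scale's origin when empty, lower as the spring stretches. 7 mm wire in the scale's xz plane, lowest 7 mm below this point. Open tip 17 mm to +x, its top 17.5 mm above this point; hook's back 16 mm to -x; tube end 60 mm above. A bar enters from +x at 22 to 40 mm above this point.
- flywheel: Steel flywheel blank of unknown weight, 350 to 800 g. Origin: centre of underside, z up. Disc 84 mm across, 16 mm thick; hub 36 mm across, to 45 mm up; bore 21 mm right through, on the 18 mm post. Fixed yellow bail of 8 mm bar over it: uprights at y = -31 and +31 mm, level crossbar along y, its axis 95 mm up.
- bail (a point): Middle of the underside of the bail's crossbar, 91 mm above the flywheel's origin on its axis. The crossbar runs along the flywheel's y. 46 mm free height between hub and crossbar.
- seat: Fixed grey weighing plate 120 x 120 mm; origin on the table under its centre; its round rubber pad, 100 mm across, has its top 12 mm above the origin: a blank that is home has its origin there.
- post: Fixed dark steel guide post standing upright through the pad, 18 mm across, 38 mm high above the pad (top 4 mm tapered); origin at its foot, 12 mm above the table.
- rest: Fixed blue rest for the scale, base 110 (x) x 130 (y) mm; origin on the table under its centre. Two level rails along x, 70 mm long, 43 mm wide, with a 36 mm slot between them (open at both x ends and above); the scale's tube and hook hang in the slot and its flange lies on the rails.
- rest_top (a point): Middle of the slot at the height of the rails' tops, 125 mm above the table; the scale's origin is here when it is in place.
- oil: Bystander, to be left alone: yellow plastic bottle 44 mm across, 110 mm high.
- jar: Bystander, to be left alone: amber jar, 56 mm across, 70 mm high.
- wrench: Bystander, to be left alone: steel wrench lying flat.
- screwdriver: Bystander, to be left alone: screwdriver lying flat.
- hammer: Bystander, to be left alone: hammer lying flat.
- collar: Bystander, to be left alone: brass collar, 32 mm across, 18 mm high.
- gauge: Bystander, to be left alone: steel block 50 x 75 x 25 mm.
There are look-alikes about, which are no part of the job. Leave any turquoise look-alike of the flywheel alone. Leave any green look-alike of the scale alone.

How it is judged:
On the way, in this order (a step that is already met when the one before it is completed fails the run):
1. the blank hangs on the scale, 3 to 13 mm clear of its pad, upright and steady, for 1.5 s (z of flywheel in the frame of seat between 0.015 and 0.025 m and contact force between flywheel and seat below 0.05 N and contact force between scale and flywheel above 1.5 N and angle between flywheel's own z axis and vertical below 0.12 rad and linear speed of flywheel below 0.05 m/s), for 1.5 s.
2. the blank is home on its pad again and the scale is off it (z of flywheel in the frame of seat below 0.0145 m and horizontal distance between flywheel and seat below 0.005 m and angle between flywheel's own z axis and vertical below 0.05 rad and contact force between scale and flywheel below 0.1 N), for 0.2 s.
At the end, for the whole second after the job is handed in: The blank lies home on its pad (within 2.5 mm of height, upright within 0.05 rad, on its post), the scale is off it and stands released and still in its rest: flange on the rails within 4 mm of height, within 20 mm of the middle of the slot, upright within 0.06 rad (all of step 2 and horizontal distance between scale and rest_top below 0.02 m and z of scale in the frame of rest_top between -0.004 and 0.004 m and angle between scale's own z axis and vertical below 0.06 rad and linear speed of each of scale, flywheel below 0.02 m/s and contact force between the fingers and scale below 0.05 N); the robot touches nothing.
It fails at once if the blank is dragged or jammed against its post (over 4 N) (contact force between flywheel and post above 4 N).
It fails at once if the blank is snatched or pushed with the scale (over 14 N between them), or banged or pressed on its pad (over 22 N) (contact force between scale and flywheel above 14 N or contact force between flywheel and seat above 22 N).
It fails at once if the blank is lifted more than 24 mm off its pad (nearly off the post) or rocked over by more than 0.2 rad (z of flywheel in the frame of seat above 0.036 m or angle between flywheel's own z axis and vertical above 0.2 rad).
It fails at once if the fingers or arm bear on the blank (over 2 N) (contact force between any of the fingers, the arm and flywheel above 2 N).
It fails at once if a bystander is moved more than 30 mm (distance of any of oil, jar, wrench, screwdriver, hammer, collar, gauge from where it was at the start of the episode above 0.03 m).
It also fails if it takes over 72 s, if anything falls off the work surface, if the arm or the gripper's body presses on something with over 40 N, if the wrist force passes 120 N, or if a joint passes its speed limit or range.

ROBOT

A 6-joint arm with a two-finger parallel gripper is mounted at the origin on the work surface. World frame = base frame: x ahead of the robot, y to its left, z up, the work surface at z = 0. Lengths are in m, angles in rad, forces in N, time in s.
With the tool pointing down it reaches from about 0.275 to 1 m from the base axis. Payload 8.4 kg.
Tool frame: the origin (TCP) lies between the finger pads; the fingertips stand 17 mm ahead of it and the grasp point (between the pads) lies 2 mm behind it (bot.tcp_to_tips is the distance from the TCP to the fingertips, in m); z points along the fingers, y is the line along which they close (so a half turn about z gives the same grasp; the last joint's range is limited). The gripper opens to 85 mm and grips with 20 to 120 N. Pads are 22 mm wide; open, the fingers measure 114 mm over their backs; the gripper's body (76 mm by 85 mm) begins 54 mm behind the grasp point. The pads swing forward as they close: fully open they stand 13 mm farther back than shut.
Start: joints at [-1.345, 0.353, 1.633, -0, 1.155, -0.002], TCP at [0.141, -0.609, 0.212] pointing down, gripper open.
Joint ranges: [-2.63, 2.63], [-0.92, 2.1], [0.06, 2.66], [-1.3, 4.44], [0, 2.69], [-3.02, 3.02]. Speed limits (rad/s): [2.22, 2.22, 2.79, 3.14, 3.14, 3.14].

INTERFACE

Orientations are given as a unit quaternion [x, y, z, w].
In Python, from station import bot gives the robot as it stands. The module is installed in compiled form; this text tells all that it offers.
- The arm moves only by the tool carry_out, never from a script. Its argument "motion" is a list of rows, each a list of 3 entries, a list of its own where there are three numbers: the shift along the tool's x, y, z normalised to -1 to 1, where 1 is 0.025 m, then the turn, a rotation vector about the tool's x, y, z normalised to -1 to 1, where 1 is 4 degrees, then the opening, from 0 (shut) to 1 (fully open). A call has 1 to 12 rows; each row shifts and turns the commanded pose from where the row before left it, along the tool's axes as they then stand; what a row does not reach is not made up. A row lasts 1/8 s, in which the tool goes at most 62.5 mm and 10.7 degrees, less where a joint would pass 70% of its speed; a pose out of reach is approached as far as the arm can. A call with a number of a shift or a turn outside -1 to 1 is refused whole. A call with a gripper value outside its range is refused whole. The fingers move at their own pace and stop on an object; "grip_force" is the grip in N (left out, the last holds). Time passes only in rows, so rows that do not move let the fingers close. It gives the time, the measured TCP pose, the force, the opening and the grip force at its end, in the units of the state.
- bot.get_state(): the state, without advancing time (a new reading comes with each control period).
- bot.capture(name): name is "side" or "top"; returns a dict with "img" (420x560x3 uint8, blue, green, red), "K" (3x3 intrinsics, pixels), "R" (3x3) and "t" (3): a world point X has camera coordinates R X + t. Camera axes: x right, y down, z forward; pixel columns grow to the right and rows downward; lengths in m; the calibration is good to about 2 mm. A picture is of the moment at which its call begins. There is no depth.
- bot.hand_in(): hands the job in; it is judged then, once.
Trained networks look in the newest picture that a camera, given by its name, has taken for a name from the list of things; names that differ only in an ending like _2 or _b are one class to them, and where a whole thing is asked for, a point or a joint stands for the part that bears it (a point fixed in the world has none). Each returns a list of dicts, best first, with "conf" (0 to 1); they miss things now and then, are a little off and sometimes report something else, mostly with a low value. They report only what shows in the picture. A call takes as long as a camera call. They do not tell look-alikes from the thing itself.
- bot.find_in(label, camera): "extent" ([left, top, width, height] in pixels, round what is visible of it).
- bot.spot_point(label, camera): "at" ([column, row] in pixels: a listed point, or the origin of a listed thing).
The state is a dict: "t": time; "joints": joint angles; "qd": joint speeds; "joint_efforts": joint torques, N m; "eef_pos": TCP position; "tool_rot": TCP orientation; "contact_force": force on the tool from outside, world axes, zero at the start; "ft_torque": the same for the moment, N m; "grip_width": finger opening in m; "grip_force": force on a finger pad.
Only numpy, scipy, OpenCV 4.12 (cv2) and the standard library are available. Lean on these libraries where they do the work, as an engineer would, in place of code of your own. Each camera call takes 0.05 s, during which the arm holds its last target. There are 200 camera calls.

## Working session

There is one attempt and no reset: what is moved stays moved. The work goes in short steps, Python scripts to look and compute and a tool call to move; the robot and the scene stay as the last step left them, time stands still between calls to the robot, and variables do not carry over. Pictures are saved under pics/ and viewed, at most 10 in all, crops included, and the job is handed in when it is done.

Besides the shell and the picture viewer there is one more tool, called after "Emit:" as name([rows], argument=value, ...), one row to a line, values as JSON. carry_out: Moves the arm, as the interface text tells. Its arguments: {"type":"object","properties":{"motion":{"type":"array","items":{"type":"array"}},"grip_force":{"type":"number"}},"required":["motion"]}

```bash
mkdir -p pics; cat > h.py <<'E'
from station import bot
import cv2, numpy as np
def ray(c,uv):
    d=c["R"].T@np.linalg.inv(c["K"])@np.array([*uv,1.]); o=-c["R"].T@c["t"]; return o,d/np.linalg.norm(d)
def atz(c,uv,z):
    o,d=ray(c,uv); return o+d*(z-o[2])/d[2]
def proj(c,X):
    p=c["K"]@(c["R"]@np.array(X)+c["t"]); return p[:2]/p[2]
def tri(c1,u1,c2,u2):
    A=[];b=[]
    for c,u in((c1,u1),(c2,u2)):
        o,d=ray(c,u);P=np.eye(3)-np.outer(d,d);A.append(P);b.append(P@o)
    X=np.linalg.solve(sum(A),sum(b));return X,[np.linalg.norm(A[i]@X-b[i]) for i in(0,1)]
E
python3 - <<'E'
from h import *
C={}
for n in("side","top"):
    c=C[n]=bot.capture(n);cv2.imwrite(f"pics/{n}0.png",c["img"])
    print(n,(-c["R"].T@c["t"]).round(3))
    for l in("scale","grip","hook_seat","flywheel","bail","seat","rest","rest_top","post"):
        print(l,[(np.round(d["at"]).tolist(),round(d["conf"],2)) for d in bot.spot_point(l,n)][:4])
print(bot.get_state())
E
```

```text
side [0.135 0.806 0.734]
scale [([406.0, 207.0], 0.79), ([321.0, 183.0], 0.6), ([272.0, 290.0], 0.38)]
grip [([416.0, 205.0], 0.97), ([326.0, 164.0], 0.65)]
hook_seat [([368.0, 220.0], 0.57), ([322.0, 211.0], 0.43)]
flywheel [([202.0, 284.0], 0.84), ([321.0, 214.0], 0.65), ([267.0, 287.0], 0.62)]
bail [([266.0, 258.0], 0.93), ([200.0, 250.0], 0.68)]
seat [([212.0, 238.0], 0.66), ([322.0, 182.0], 0.42), ([324.0, 213.0], 0.37)]
rest [([324.0, 215.0], 0.64)]
rest_top [([324.0, 178.0], 0.76), ([323.0, 183.0], 0.36), ([282.0, 249.0], 0.27)]
post [([324.0, 212.0], 0.73)]
top [0.319 0.025 1.116]
scale [([347.0, 211.0], 0.96), ([383.0, 283.0], 0.76), ([280.0, 279.0], 0.68), ([224.0, 232.0], 0.57)]
grip [([391.0, 293.0], 0.72), ([347.0, 210.0], 0.71)]
hook_seat [([352.0, 262.0], 0.55)]
flywheel [([225.0, 230.0], 0.93), ([215.0, 223.0], 0.58), ([204.0, 182.0], 0.57), ([345.0, 214.0], 0.25)]
bail [([204.0, 174.0], 0.86), ([255.0, 153.0], 0.66), ([217.0, 225.0], 0.62), ([349.0, 211.0], 0.24)]
seat [([222.0, 230.0], 0.7), ([336.0, 220.0], 0.43)]
rest [([335.0, 219.0], 0.96)]
rest_top [([347.0, 211.0], 0.75), ([280.0, 278.0], 0.37)]
post [([223.0, 230.0], 0.52)]
{'t': 1.0, 'joints': array([-1.34539326e+00,  3.53006774e-01,  1.63341125e+00,  2.65965856e-05,
        1.15521999e+00, -2.41242027e-03]), 'qd': array([ 1.38638900e-05, -1.33269559e-03, -7.90271755e-04,  3.37048849e-04,
       -5.93005261e-04,  1.20957721e-03]), 'joint_efforts': array([-2.89383002e-03, -6.05192757e+01, -3.42445171e+01, -2.59068447e-04,
        1.03871229e-03, -1.80717717e-05]), 'eef_pos': array([ 0.14115447, -0.60883885,  0.21187191]), 'tool_rot': array([ 9.93520135e-01,  1.13656243e-01,  9.56692216e-06, -2.38957815e-05]), 'contact_force': array([-0.08385642, -0.0194512 , -0.22934082]), 'ft_torque': array([-0.0451101 ,  0.03404623,  0.01227117]), 'grip_force': 0.0, 'grip_width': 0.08560223024211926}
```

```bash
python3 - <<'E'
import cv2
a=cv2.imread("pics/side0.png")[120:340,130:460];b=cv2.imread("pics/top0.png")[120:340,170:430]
cv2.imwrite("pics/s.png",cv2.resize(a,None,fx=2.4,fy=2.4,interpolation=3));cv2.imwrite("pics/t.png",cv2.resize(b,None,fx=2.7,fy=2.7,interpolation=3))
E
```

```text
(no output)
```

View pics/s.png

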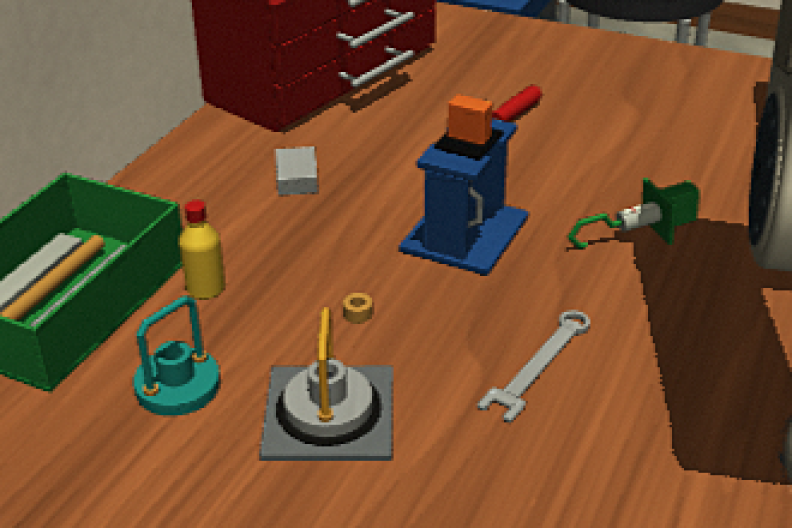

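View pics/t.png

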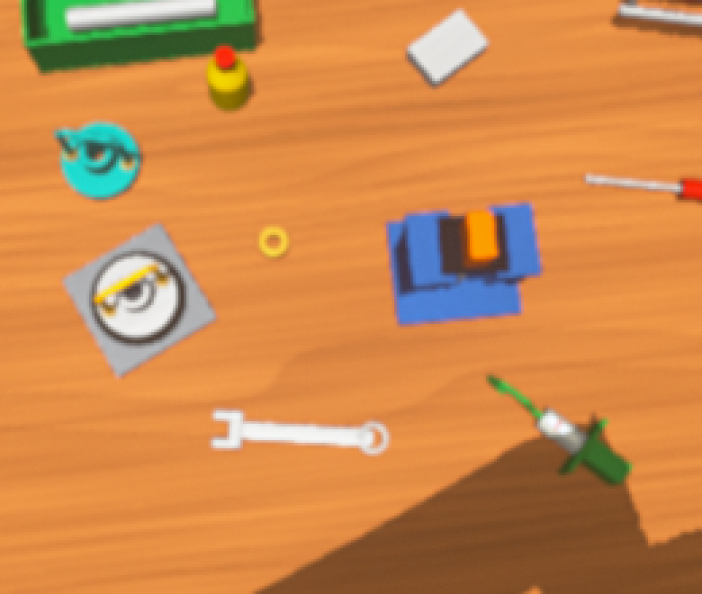

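The side view shows the orange grip in the blue rest at about pixel (326,168), and the flywheel with the yellow bail at (265,275). The turquoise and green items are the look-alikes. In the top view the grip is at (348,207) and the blank at (221,229). Next I fit the known shapes to the colour masks in both views.

```bash
cat >> h.py <<'E'
from scipy.optimize import minimize
def box(x,y,yaw,z0,z1,lx,ly):
    c,s=np.cos(yaw),np.sin(yaw)
    return [[x+c*a-s*b,y+s*a+c*b,z] for a in(-lx/2,lx/2) for b in(-ly/2,ly/2) for z in(z0,z1)]
def hullmask(c,P,S=4):
    m=np.zeros((420*S,560*S),np.uint8)
    p=np.array([proj(c,q) for q in P]);p=((p+.5)*S-.5)
    cv2.fillConvexPoly(m,cv2.convexHull(np.round(p*16).astype(np.int32)),255,shift=4)
    return cv2.resize(m,(560,420),interpolation=cv2.INTER_AREA)/255.
def hsvmask(c,lo,hi,roi):
    m=cv2.inRange(cv2.cvtColor(c["img"],cv2.COLOR_BGR2HSV),np.array(lo),np.array(hi))/255.
    k=np.zeros_like(m);x,y,w,h=roi;k[y:y+h,x:x+w]=1;return m*k
def fit(cost,starts,step):
    best=None
    for s in starts:
        r=minimize(cost,s,method="Nelder-Mead",options=dict(initial_simplex=np.array([s]+[np.array(s)+np.eye(len(s))[i]*step[i] for i in range(len(s))]),maxiter=250))
        if best is None or r.fun<best.fun:best=r
    return best
E
python3 - <<'E'
from h import *
s=bot.capture("side");t=bot.capture("top")
g0=atz(t,(348,207),.17);f0=atz(t,(221,229),.03);print("rough",g0.round(3),f0.round(3))
print("side at",proj(s,g0),proj(s,f0))
for d,n in(((.05,0,0),"+x"),((0,.05,0),"+y")): print(n,"top",proj(t,g0+np.array(d))-proj(t,g0),"side",proj(s,g0+np.array(d))-proj(s,g0))
hs=cv2.cvtColor(s["img"],cv2.COLOR_BGR2HSV);ht=cv2.cvtColor(t["img"],cv2.COLOR_BGR2HSV)
print("hsv orange",hs[168,326],hs[165,322],ht[207,348],"wood",ht[260,250],"bail",hs[275,265],hs[262,266],ht[222,220],ht[224,216])
E
```

```text
rough [ 0.51  -0.178  0.17 ] [0.516 0.15  0.03 ]
side at [326.59814005 164.01764164] [267.66201879 282.60162648]
+x top [ -3.05028465 -19.72310193] side [-17.74492844  -3.64457963]
+y top [-20.37866012   2.24184195] side [-7.45453074  8.68912587]
hsv orange [ 10 222 124] [  9 216 125] [ 19 255 251] wood [ 14 174 238] bail [ 18 215 126] [ 19 213  92] [ 27 255 251] [ 27 255 251]
```

```bash
cat > fitall.py <<'E'
from h import *
def cyl(x,y,z0,z1,r): return [[x+r*np.cos(a),y+r*np.sin(a),z] for a in np.linspace(0,2*np.pi,24) for z in(z0,z1)]
def bailm(c,x,y,yaw,z):
    m=np.zeros((420,560))
    e=np.array([-np.sin(yaw),np.cos(yaw),0]);o=np.array([x,y,z])
    A,B=o-31*e/1e3,o+31*e/1e3;up=np.array([0,0,.095]);b=np.array([0,0,.016])
    for p,q in((A+b,A+up),(B+b,B+up),(A+up,B+up)):
        d=(q-p)/np.linalg.norm(q-p);n1=np.cross(d,[.3,.5,.8]);n1/=np.linalg.norm(n1);n2=np.cross(d,n1)
        P=[w+.004*(np.cos(a)*n1+np.sin(a)*n2) for w in(p,q) for a in np.linspace(0,6.28,9)]
        m=np.maximum(m,hullmask(c,P))
    return m
if __name__=="__main__":
    s=bot.capture("side");t=bot.capture("top")
    mo=[hsvmask(s,(4,200,60),(15,255,255),(310,150,32,36)),hsvmask(t,(10,215,80),(22,255,255),(335,190,26,35))]
    print("px orange",[m.sum() for m in mo])
    def cost(p,w=(1,1)): return sum(w[i]*np.abs(hullmask(c,box(p[0],p[1],p[2],.131,.175,.044,.024))-mo[i]).sum() for i,c in enumerate((s,t)))
    for w in((1,1),(0,1),(1,0)):
        r=fit(lambda p:cost(p,w),[[.51,-.178,a] for a in(-.3,0,.3)],[.01,.01,.15]);print("grip",r.x.round(4),r.fun)
    mb=[hsvmask(s,(15,190,50),(32,255,255),(255,240,24,60)),hsvmask(t,(23,200,120),(34,255,255),(200,212,40,30))]
    print("px bail",[m.sum() for m in mb])
    def cb(p,w=(1,1)): return sum(w[i]*np.abs(cv2.GaussianBlur(bailm(c,p[0],p[1],p[2],.012)-mb[i],(0,0),.7)).sum() for i,c in enumerate((s,t)))
    for w in((1,1),(0,1),(1,0)):
        r=fit(lambda p:cb(p,w),[[.505,.153,a] for a in(-.9,-.5,-.1,.3,.7,1.1)],[.01,.01,.15]);print("fly",r.x.round(4),r.fun)
    # overlays
    for n,c,m,m2 in(("s",s,mo[0],mb[0]),("t",t,mo[1],mb[1])):
        im=c["img"].copy();im[m>0]=(255,0,0);im[m2>0]=(255,0,255);cv2.imwrite(f"pics/ov{n}.png",im)
E
python3 fitall.py
python3 -c "
import cv2,numpy as np
a=cv2.imread('pics/ovs.png')
r=lambda i:cv2.resize(i,(400,400),interpolation=cv2.INTER_NEAREST)
s=cv2.imread('pics/side0.png')
b=s[150:250,280:380]
cv2.imwrite('pics/o.png',np.hstack([r(a[225:325,215:315]),cv2.resize(b,(400,400),interpolation=cv2.INTER_CUBIC)]))"
```

```text
px orange [np.float64(324.0), np.float64(197.0)]
grip [ 0.5132 -0.1796 -0.1915] 124.35294117647058
grip [ 0.5129 -0.1798 -0.2312] 69.58431372549019
grip [ 0.5131 -0.1792  0.2903] 40.705882352941174
px bail [np.float64(189.0), np.float64(26.0)]
fly [0.5182 0.1524 0.4334] 159.7310821738372
fly [0.5168 0.1475 0.4482] 97.39480006207624
fly [0.5178 0.1534 0.4371] 58.907253110791686
```

View pics/o.png

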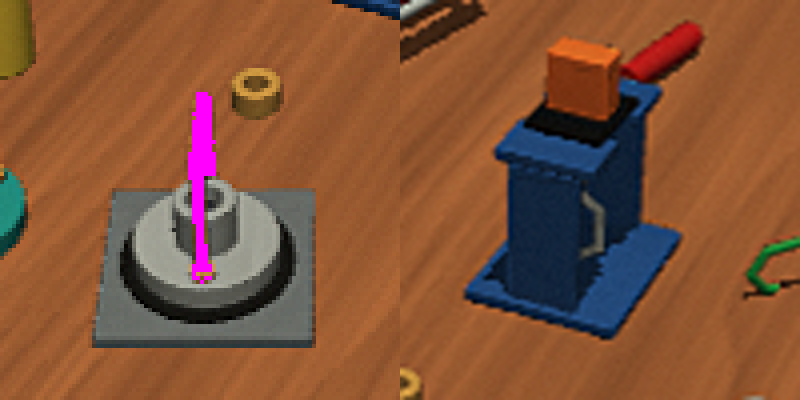

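The hook's back shows at the -x end of the slot, at about (430,204) in the side picture, so the hook opens towards world +x. The grip fits from the two views disagree in yaw, so I check the masks.

```bash
python3 -c "
import cv2,numpy as np
r=lambda i,f:cv2.resize(i,(400,300),interpolation=f)
N=cv2.INTER_NEAREST
s=cv2.imread('pics/ovs.png')[150:192,300:356];t=cv2.imread('pics/ovt.png')
t0=cv2.imread('pics/top0.png');
cv2.imwrite('pics/o2.png',np.vstack([np.hstack([r(s,N),r(cv2.imread('pics/side0.png')[150:192,300:356],N)]),np.hstack([r(t0[205:253,190:254],N),r(t0[187:235,316:380],N)])]))"
python3 - <<'E'
import cv2
h=cv2.cvtColor(cv2.imread('pics/top0.png'),cv2.COLOR_BGR2HSV)
for y in range(214,236): print(y,' '.join('%3d/%3d/%3d'%tuple(h[y,x]) for x in range(204,236,3)))
E
```

```text
214  14/177/234  11/115/221   5/ 15/181   0/  2/151  15/ 16/130  15/ 17/150  14/ 19/144  11/ 24/118  12/ 10/128 140/  4/173 105/  6/177
215  13/161/233   9/ 52/198  90/  3/171  10/ 12/129  13/ 13/171  21/  9/205  19/ 10/202  15/ 12/167  13/ 33/108 160/  5/149 105/  6/179
216  10/115/224   0/  6/180 120/  2/152  13/ 14/161  21/  8/225  20/  3/232  30/  2/231  15/ 14/224  15/ 44/140   7/ 20/116 120/  4/177
217   7/ 44/195 105/  6/176  13/ 13/134  13/  8/217  20/  3/236  20/  3/236   0/  2/235  20/ 35/233  16/ 62/188  11/ 35/101 150/  2/163
218 135/  3/179 113/  6/167  17/ 15/152  30/  3/234  20/  3/235  30/  1/234  19/ 24/238  20/114/235  17/ 93/211  15/ 23/133   0/  6/136
219 108/  7/182   0/  2/146  19/ 10/198  30/  2/236  15/  2/235   8/  4/234  24/ 92/245  22/207/236  17/117/198  17/ 14/161   8/ 27/105
220 108/  7/181  10/ 12/130  23/  4/229  30/  2/235   0/  0/234  22/ 47/238  26/193/250  21/158/231  18/137/162  15/ 26/160   9/ 59/ 82
221 105/  3/177  12/ 19/135  20/  3/235  60/  1/235   6/  5/235  25/132/245  26/255/249  17/ 61/224  18/141/143  15/ 72/146  11/ 62/ 86
222 120/  3/
[... 1191 characters left out ...]
/  3/238  30/  2/232
231  16/121/148  21/240/221  18/ 17/230  15/ 12/170  21/  8/218  15/  9/180  30/  2/234   9/ 20/130  20/  3/237  30/  2/236  20/  3/231
232  14/ 83/120  18/162/175  17/ 47/200  15/ 18/169  20/  3/232  23/  4/230  24/  6/220  13/ 16/144  23/  4/237  20/  3/237  24/  6/226
233   8/ 35/109  18/ 85/175  17/112/153  17/ 24/188  15/  2/224  18/  6/225  13/ 11/170  15/ 11/190  20/  3/236  20/  3/237  20/  7/212
234   9/ 16/115  19/ 60/201  20/204/145  16/ 31/215  20/  7/217  13/ 10/175  13/ 15/151  24/  6/226  30/  3/236  15/  2/239  17/ 10/187
235   9/ 14/125  18/ 55/214  20/195/187  20/ 33/226  15/  5/225  13/ 13/179  15/ 10/195  20/  3/235  20/  3/237  20/  3/241  11/ 13/160
```

View pics/o2.png

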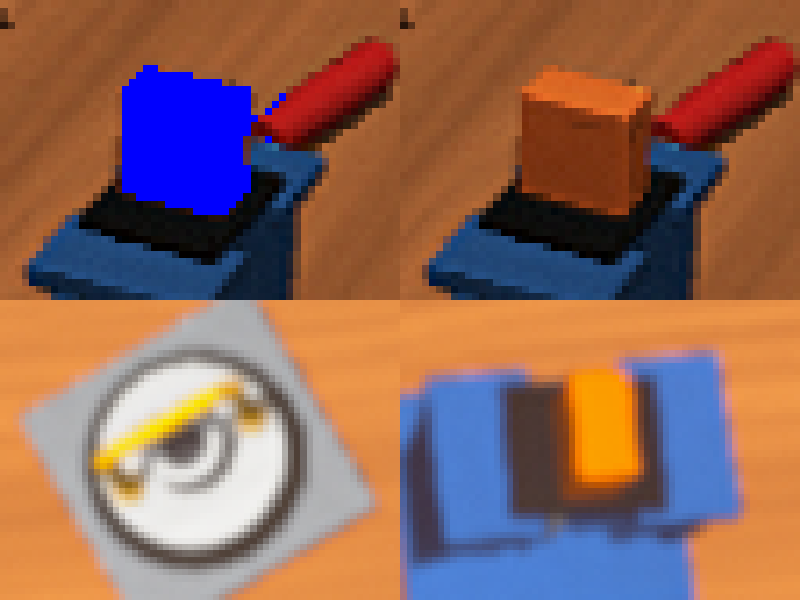

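```bash
cat > fit2.py <<'E'
from fitall import *
def soft(c,roi,lo,hi,H=(8,34)):
    h=cv2.cvtColor(c["img"],cv2.COLOR_BGR2HSV).astype(float);m=np.clip((h[...,1]-lo)/(hi-lo),0,1)*((h[...,0]>=H[0])&(h[...,0]<=H[1]))
    k=np.zeros_like(m);x,y,w,hh=roi;k[y:y+hh,x:x+w]=1;return m*k
def comp(m):
    n,l,st,_=cv2.connectedComponentsWithStats((m>.5).astype(np.uint8));return m*(l==1+st[1:,4].argmax())
if __name__=="__main__":
    s=bot.capture("side");t=bot.capture("top")
    ms=cv2.morphologyEx(hsvmask(s,(4,200,60),(15,255,255),(310,150,26,36)),cv2.MORPH_OPEN,np.ones((3,3)))
    mt=comp(soft(t,(335,190,26,35),185,250,(8,24)))
    print(ms.sum(),mt.sum())
    def cost(p,w): return sum(w[i]*np.abs(cv2.GaussianBlur(hullmask(c,box(p[0],p[1],p[2],.131,.175,.044,.024))-m,(0,0),.6)).sum() for i,(c,m) in enumerate(((s,ms),(t,mt))))
    for w in((1,1),(0,1),(1,0)):
        r=fit(lambda p:cost(p,w),[[.513,-.179,a] for a in(-.2,0,.2)],[.006,.006,.1]);print("grip",r.x.round(4),r.fun.round(1))
    mb=[hsvmask(s,(15,190,50),(32,255,255),(255,240,24,60)),soft(t,(200,212,40,30),60,220,(15,30))]
    def cb(p,w): return sum(w[i]*np.abs(cv2.GaussianBlur(bailm(c,p[0],p[1],p[2],.012)-mb[i],(0,0),.7)).sum() for i,c in enumerate((s,t)))
    for w in((1,1),(0,1),(1,0)):
        r=fit(lambda p:cb(p,w),[[.517,.152,a] for a in(.2,.4,.6)],[.006,.006,.1]);print("fly",r.x.round(4),r.fun.round(1))
    h=cv2.cvtColor(t["img"],cv2.COLOR_BGR2HSV)
    # disc (white) centre, top view
    md=comp(((h[...,1]<35)&(h[...,2]>190)).astype(float)*np.pad(np.ones((60,60)),((200,160),(190,310))))
    (cx,cy),ax,an=cv2.fitEllipse(cv2.convexHull(np.argwhere(md>0)[:,::-1].astype(np.int32)));print("disc",atz(t,(cx,cy),.028).round(4),ax)
    # plate square (grey) + everything inside: hull
    mg=((h[...,1]<45)).astype(float)*np.pad(np.ones((76,76)),((192,152),(184,300)));mg=comp(mg)
    q=cv2.minAreaRect(np.argwhere(mg>0)[:,::-1].astype(np.int32));bp=cv2.boxPoints(q);W=np.array([atz(t,p,.01) for p in bp]);print("plate",W[:,:2].round(4).tolist(),W.mean(0).round(4))
    # rest base/top blue hull in top view
    mr=comp(hsvmask(t,(100,90,40),(125,255,255),(300,180,80,80)))
    def cr(p):
        a=hullmask(t,box(p[0],p[1],p[2],0,.008,.11,.13))
        for d in(-.0395,.0395): a=np.maximum(a,hullmask(t,box(p[0]-d*np.sin(p[2]),p[1]+d*np.cos(p[2]),p[2],.117,.125,.07,.043)))
        hole=hullmask(t,box(.513,-.1796,0,.125,.131,.056,.064));return np.abs((a-np.maximum(mr,mt))*(hole<.1)).sum()
    r=fit(cr,[[.513,-.18,a] for a in(-.1,0,.1)],[.006,.006,.1]);print("rest",r.x.round(4),r.fun)
E
python3 fit2.py
```

```text
316.0 186.33846153846153
grip [ 0.5135 -0.1794  0.3144] 125.8
grip [ 0.5144 -0.1807 -0.263 ] 79.1
grip [ 0.5131 -0.1789  0.3044] 33.6
fly [0.5176 0.1537 0.435 ] 125.7
fly [0.5151 0.1522 0.3975] 38.5
fly [0.5185 0.1528 0.4282] 61.5
disc [0.5011 0.1459 0.028 ] (16.59328842163086, 29.600011825561523)
plate [[0.5435, 0.231], [0.5946, 0.1243], [0.4872, 0.0745], [0.4381, 0.1798]] [0.5158 0.1524 0.01  ]
rest [ 0.5146 -0.1775 -0.0103] 273.2552036199095
```

```bash
python3 - <<'E'
from h import *
s=bot.capture("side");t=bot.capture("top")
for c,P in((s,[(316.8,162.3),(320.7,159.5),(335,162.3),(332.5,165.7)]),(t,[(342.9,199),(352.5,198.2),(354.4,215.8),(344.5,216.1)])):
    W=np.array([atz(c,p,.175)[:2] for p in P]);print(W.round(4).tolist(),W.mean(0).round(4))
    for i in range(4):d=W[(i+1)%4]-W[i];print(np.linalg.norm(d).round(4),np.degrees(np.arctan2(d[1],d[0])).round(1))
for yaw in(-.26,0,.3):
  for c in(s,t): print(yaw,np.array([proj(c,p) for p in box(.513,-.1795,yaw,.131,.175,.044,.024)[1::2]]).round(1).tolist())
# hook back check
for yaw in(0,np.pi):
  print(yaw,[proj(s,[.513+np.cos(yaw)*a,-.1795,.017+b]).round(1).tolist() for a,b in((0,.06),(-.016,.04),(-.016,.01),(0,-.004),(.017,.0175))])
E
```

```text
[[0.5333, -0.1678], [0.53, -0.1861], [0.4905, -0.1866], [0.4897, -0.1669]] [ 0.5109 -0.1769]
0.0186 -100.2
0.0395 -179.3
0.0197 92.2
0.0436 -1.1
[[0.5302, -0.1676], [0.5295, -0.1911], [0.4858, -0.189], [0.4878, -0.1652]] [ 0.5083 -0.1782]
0.0235 -91.5
0.0437 177.3
0.0239 85.4
0.0424 -3.3
-0.26 [[335.5, 162.6], [329.9, 166.1], [321.8, 157.7], [316.2, 161.0]]
-0.26 [[352.8, 214.8], [342.9, 213.4], [354.7, 197.3], [344.9, 195.9]]
0 [[335.5, 161.4], [332.1, 165.5], [319.7, 158.3], [316.1, 162.2]]
0 [[355.1, 213.6], [345.3, 214.7], [352.3, 196.0], [342.6, 197.1]]
0.3 [[334.7, 160.1], [334.0, 164.5], [317.8, 159.2], [316.9, 163.6]]
0.3 [[357.3, 211.5], [348.3, 215.4], [349.3, 195.3], [340.4, 199.1]]
0 [[324.7, 194.1], [330.0, 201.6], [329.6, 210.7], [324.1, 213.6], [318.6, 205.8]]
3.141592653589793 [[324.7, 194.1], [319.1, 199.0], [318.9, 208.1], [324.1, 213.6], [330.1, 208.6]]
```

```bash
cat > go.py <<'E'
import sys
from h import *
from scipy.spatial.transform import Rotation as Ro
def plan(x,y,z,yaw):
    st=bot.get_state();R=Ro.from_quat(st["tool_rot"]);M=R.as_matrix()
    G=np.array([[np.cos(yaw),np.sin(yaw),0],[np.sin(yaw),-np.cos(yaw),0],[0,0,-1.]])
    print("t",st["t"],"pos",st["eef_pos"].round(4),"yaw",np.arctan2(M[1,0],M[0,0]).round(4),"F",st["contact_force"].round(2),"w",round(st["grip_width"],4))
    d=np.array([x,y,z])-st["eef_pos"]
    print("shift units old frame",(M.T@d/.025).round(2),"new frame",(G.T@d/.025).round(2),"turn units",(np.degrees((R.inv()*Ro.from_matrix(G)).as_rotvec())/4).round(2))
if __name__=="__main__": plan(*map(float,sys.argv[1:]))
E
python3 go.py .511 -.178 .24 -.03
```

```text
t 1.4 pos [ 0.1412 -0.6089  0.2119] yaw 0.2279 F [ 0.41  0.55 -0.37] w 0.0856
shift units old frame [ 18.3  -13.45  -1.12] new frame [ 14.27 -17.67  -1.12] turn units [0.   0.   3.69]
```

Emit:
carry_out([
  [[0.7,-0.5,-0.2],[0,0,0],1],
  [[0.76,-0.56,-0.2],[0,0,0],1],
  [[0.76,-0.56,-0.2],[0,0,0],1],
  [[0.76,-0.56,-0.2],[0,0,0],1],
  [[0.76,-0.56,-0.2],[0,0,0],1],
  [[0.76,-0.56,-0.12],[0,0,0],1],
  [[0.76,-0.56,0],[0,0,0],1],
  [[0.76,-0.56,0],[0,0,0],1],
  [[0.76,-0.56,0],[0,0,0],1],
  [[0.76,-0.56,0],[0,0,0],1],
  [[0.76,-0.56,0],[0,0,0],1],
  [[0.76,-0.56,0],[0,0,0],1],
])

```text
t: 2.9
eef_pos: [0.325, -0.3941, 0.2402]
tool_rot: [0.994, 0.114, 0.0, 0.0]
contact_force: [1.2, -0.2, 0.2]
grip_width: 0.0848
grip_force: 0.0
```

Emit:
carry_out([
  [[0.76,-0.56,0],[0,0,0],1],
  [[0.76,-0.56,0],[0,0,0],1],
  [[0.76,-0.56,0],[0,0,0],1],
  [[0.76,-0.56,0],[0,0,0],1],
  [[0.76,-0.56,0],[0,0,0],1],
  [[0.76,-0.56,0],[0,0,0],1],
  [[0.76,-0.56,0],[0,0,0],1],
  [[0.7,-0.56,0],[0,0,0],1],
  [[0,0,0],[0,0,0.92],1],
  [[0,0,0],[0,0,0.92],1],
  [[0,0,0],[0,0,0.92],1],
  [[0,0,0],[0,0,0.92],1],
])

```text
t: 4.4
eef_pos: [0.4456, -0.2515, 0.2401]
tool_rot: [1.0, -0.015, 0.0, 0.0]
contact_force: [-0.2, -0.5, 0.8]
grip_width: 0.0855
grip_force: 0.0
```

```bash
python3 go.py .511 -.178 .153 -.03
```

```text
t 4.4 pos [ 0.4456 -0.2515  0.2401] yaw -0.0308 F [-0.21 -0.51  0.76] w 0.0855
shift units old frame [ 2.52 -3.02  3.49] new frame [ 2.53 -3.02  3.49] turn units [ 0.   -0.   -0.01]
```

Emit:
carry_out([
  [[0.63,-0.75,0],[0,0,0],1],
  [[0.63,-0.75,0],[0,0,0],1],
  [[0.63,-0.75,0],[0,0,0],1],
  [[0.63,-0.77,0],[0,0,0],1],
  [[0,0,0.5],[0,0,0],1],
  [[0,0,0.6],[0,0,0],1],
  [[0,0,0.6],[0,0,0],1],
  [[0,0,0.6],[0,0,0],1],
  [[0,0,0.6],[0,0,0],1],
  [[0,0,0.59],[0,0,0],1],
  [[0,0,0],[0,0,0],1],
])

```text
t: 5.78
eef_pos: [0.5098, -0.1786, 0.1512]
tool_rot: [1.0, -0.015, -0.001, -0.0]
contact_force: [0.0, 0.5, 0.2]
grip_width: 0.0853
grip_force: 0.0
```

```bash
python3 go.py .511 -.178 .153 -.03; python3 - <<'E'
from h import *
a=[cv2.resize(bot.capture(n)["img"][y:y+100,x:x+100],(400,400),interpolation=3) for n,x,y in(("side",275,110),("top",300,160))]
cv2.imwrite("pics/g.png",np.hstack(a))
E
```

```text
t 5.775 pos [ 0.5098 -0.1786  0.1512] yaw -0.0292 F [0.02 0.46 0.18] w 0.0853
shift units old frame [ 0.05 -0.02 -0.07] new frame [ 0.05 -0.02 -0.07] turn units [-0.01  0.03  0.01]
```

View pics/g.png

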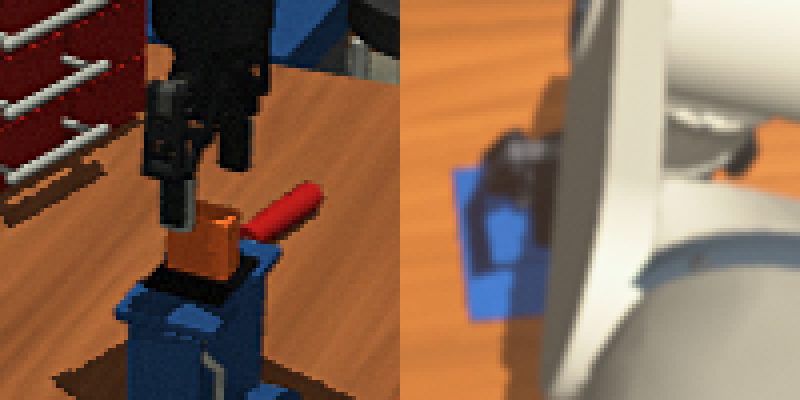

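```bash
python3 - <<'E'
from h import *
s=bot.capture("side")
for z in(.134,.147,.16,.175,.19):print(z,[((proj(s,[.5098,-.1786+d,z])-[275,110])*4).round(0).tolist() for d in(0,.0425,.057)])
E
```

```text
0.134 [[205.0, 264.0], [181.0, 294.0], [172.0, 305.0]]
0.147 [[206.0, 247.0], [181.0, 277.0], [172.0, 287.0]]
0.16 [[207.0, 229.0], [182.0, 259.0], [173.0, 269.0]]
0.175 [[207.0, 209.0], [182.0, 238.0], [173.0, 248.0]]
0.19 [[208.0, 188.0], [183.0, 217.0], [174.0, 227.0]]
```

```bash
python3 - <<'E'
from h import *
print(bot.tcp_to_tips)
s=bot.capture("side");st=bot.get_state();print(st["t"],st["eef_pos"],st["joints"].round(3))
cv2.imwrite("pics/g2.png",cv2.resize(s["img"][90:190,275:395],(720,600),interpolation=3))
E
```

```text
0.017
5.975 [ 0.51116173 -0.17891377  0.15320162] [-0.339  0.29   1.869  0.     0.981  1.26 ]
```

View pics/g2.png

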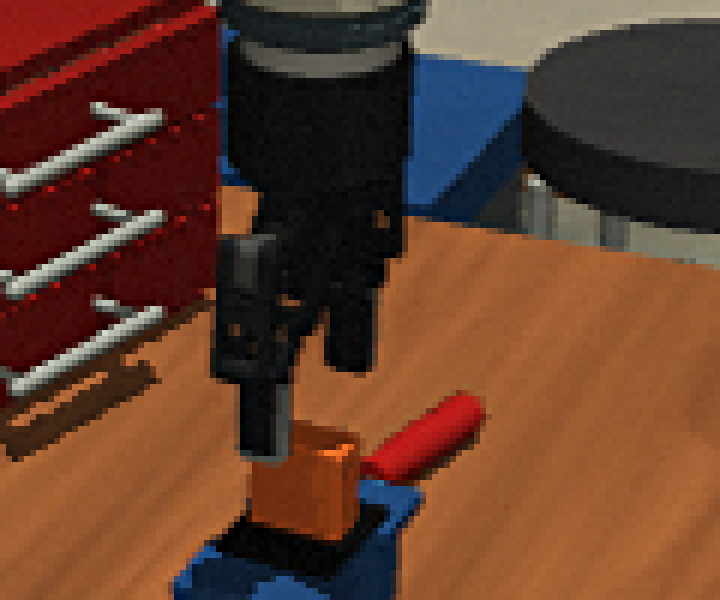

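```bash
python3 - <<'E'
from h import *
s=bot.capture("side");t=bot.capture("top")
for z in(.147,.185,.22):print(z,[((proj(t,[.511,-.179+d,z])-[300,160])*4).round(0).tolist() for d in(-.05,0,.0425,.057)])
cv2.imwrite("pics/g3.png",cv2.resize(t["img"][150:240,300:400],(800,600*720//600*5//6),interpolation=3))
E
```

```text
0.147 [[266.0, 186.0], [187.0, 194.0], [119.0, 202.0], [96.0, 204.0]]
0.185 [[281.0, 172.0], [198.0, 181.0], [128.0, 189.0], [104.0, 191.0]]
0.22 [[295.0, 158.0], [209.0, 167.0], [136.0, 175.0], [111.0, 178.0]]
```

View pics/g3.png

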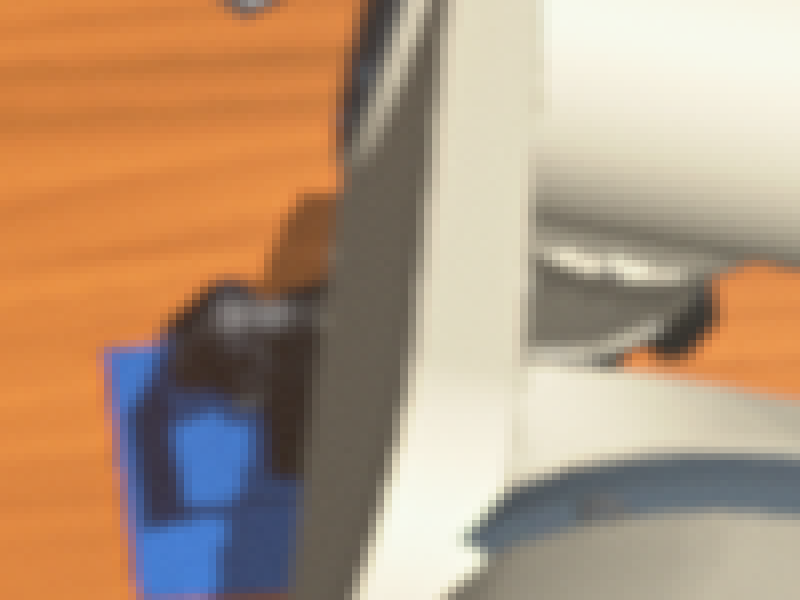

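Emit:
carry_out([
  [[0,0,0.13],[0,0,0],1],
  [[0,0,0.13],[0,0,0],1],
  [[0,0,0.13],[0,0,0],1],
  [[0,0,0],[0,0,0],1],
  [[0,0,0],[0,0,0],1],
])

```text
t: 6.7
eef_pos: [0.5107, -0.1788, 0.1428]
tool_rot: [1.0, -0.015, -0.0, -0.0]
contact_force: [0.2, 0.4, 0.2]
grip_width: 0.0855
grip_force: 0.0
```

```bash
cat > col.py <<'E'
from h import *
s=bot.capture("side");h=cv2.cvtColor(s["img"],cv2.COLOR_BGR2HSV);st=bot.get_state()
print(st["eef_pos"].round(4),st["contact_force"].round(2),st["grip_width"])
for c in(317,319,321): print(c,[f"{r}:{h[r,c,1]}" for r in range(156,190,1)])
E
python3 col.py
```

```text
[ 0.5108 -0.1788  0.1429] [-0.28 -0.02  0.23] 0.0855589975159969
317 ['156:23', '157:17', '158:23', '159:20', '160:51', '161:18', '162:20', '163:59', '164:23', '165:70', '166:39', '167:32', '168:213', '169:28', '170:163', '171:229', '172:228', '173:220', '174:230', '175:214', '176:226', '177:223', '178:128', '179:64', '180:191', '181:153', '182:213', '183:128', '184:170', '185:184', '186:198', '187:174', '188:184', '189:185']
319 ['156:13', '157:0', '158:32', '159:28', '160:70', '161:77', '162:59', '163:70', '164:59', '165:36', '166:59', '167:70', '168:102', '169:64', '170:37', '171:199', '172:231', '173:225', '174:219', '175:217', '176:221', '177:232', '178:85', '179:170', '180:64', '181:64', '182:70', '183:179', '184:181', '185:191', '186:186', '187:177', '188:183', '189:182']
321 ['156:55', '157:255', '158:19', '159:15', '160:19', '161:19', '162:18', '163:10', '164:23', '165:18', '166:23', '167:22', '168:15', '169:19', '170:30', '171:196', '172:223', '173:221', '174:229', '175:216', '176:221', '177:219', '178:191', '179:255', '180:191', '181:170', '182:85', '183:191', '184:73', '185:191', '186:186', '187:181', '188:184', '189:178']
```

Emit:
carry_out([
  [[0,0,-0.2],[0,0,0],1],
  [[0,0,-0.1],[0,0,0],1],
  [[0,0,0],[0,0,0],0.6],
  [[0,0,0],[0,0,0],0.45],
  [[0,0,0],[0,0,0],0.4],
  [[0,0,0],[0,0,0],0.4],
], grip_force=20)

```text
t: 7.5
eef_pos: [0.5106, -0.1788, 0.1503]
tool_rot: [1.0, -0.015, -0.0, -0.0]
contact_force: [-0.9, 0.3, 0.1]
grip_width: 0.0342
grip_force: 0.0
```

```bash
python3 - <<'E'
from h import *
s=bot.capture("side");st=bot.get_state()
print(st["eef_pos"].round(4),st["contact_force"].round(2),st["grip_width"])
for z in(.13,.15,.16,.17,.18):print(z,[((proj(s,[.5108,-.1788+d,z])-[290,120])*[10,10]).round(0).tolist() for d in(0,.0125,.017,.03)])
cv2.imwrite("pics/g4.png",cv2.resize(s["img"][120:180,290:360],(700,600),interpolation=3))
E
```

```text
[ 0.5106 -0.1788  0.1503] [ 0.03 -0.3  -0.52] 0.034127709276511556
0.13 [[360.0, 573.0], [342.0, 595.0], [335.0, 603.0], [316.0, 626.0]]
0.15 [[362.0, 506.0], [344.0, 528.0], [338.0, 536.0], [318.0, 558.0]]
0.16 [[363.0, 472.0], [345.0, 494.0], [339.0, 502.0], [319.0, 524.0]]
0.17 [[365.0, 438.0], [346.0, 459.0], [340.0, 467.0], [320.0, 490.0]]
0.18 [[366.0, 404.0], [347.0, 425.0], [341.0, 432.0], [321.0, 455.0]]
```

View pics/g4.png

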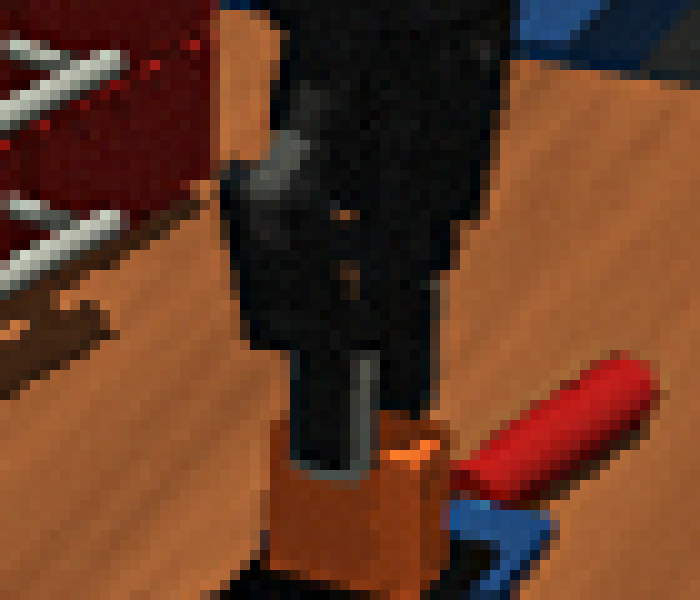

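The picture shows the tips about 35 mm higher than the state implies. I'll feel my way down in small steps and watch the force.

Emit:
carry_out([
  [[0,0,0.1],[0,0,0],0.4],
  [[0,0,0.06],[0,0,0],0.4],
])

```text
t: 7.8
eef_pos: [0.5106, -0.1787, 0.1461]
tool_rot: [1.0, -0.015, -0.0, -0.0]
contact_force: [0.7, -0.9, -0.4]
grip_width: 0.0343
grip_force: 0.0
```

Emit:
carry_out([
  [[0,0,0.08],[0,0,0],0.4],
  [[0,0,0],[0,0,0],0.4],
])

```text
t: 8.05
eef_pos: [0.5105, -0.1787, 0.1441]
tool_rot: [1.0, -0.015, -0.0, -0.0]
contact_force: [0.6, -0.9, -1.0]
grip_width: 0.0341
grip_force: 0.0
```

Emit:
carry_out([
  [[0,0,0.08],[0,0,0],0.4],
  [[0,0,0],[0,0,0],0.4],
])

```text
t: 8.3
eef_pos: [0.5106, -0.1787, 0.1422]
tool_rot: [1.0, -0.015, -0.0, -0.0]
contact_force: [0.4, -0.7, -0.7]
grip_width: 0.0343
grip_force: 0.0
```

Emit:
carry_out([
  [[0,0,0.1],[0,0,0],0.4],
  [[0,0,0.04],[0,0,0],0.4],
])

```text
t: 8.55
eef_pos: [0.5106, -0.1788, 0.1387]
tool_rot: [1.0, -0.015, -0.0, -0.0]
contact_force: [0.2, 0.7, -0.7]
grip_width: 0.0343
grip_force: 0.0
```

Emit:
carry_out([
  [[0,0,0.1],[0,0,0],0.4],
  [[0,0,0.04],[0,0,0],0.4],
])

```text
t: 8.8
eef_pos: [0.5106, -0.1787, 0.1352]
tool_rot: [1.0, -0.015, -0.0, -0.0]
contact_force: [-0.5, 0.5, -0.3]
grip_width: 0.0341
grip_force: 0.0
```

Emit:
carry_out([
  [[0,0,0.1],[0,0,0],0.4],
  [[0,0,0.1],[0,0,0],0.4],
  [[0,0,0],[0,0,0],0.4],
])

```text
t: 9.18
eef_pos: [0.5105, -0.1787, 0.1301]
tool_rot: [1.0, -0.015, -0.0, -0.0]
contact_force: [-0.9, 1.0, 0.6]
grip_width: 0.034
grip_force: 0.0
```

Emit:
carry_out([
  [[0,0,0.1],[0,0,0],0.4],
  [[0,0,0.1],[0,0,0],0.4],
  [[0,0,0],[0,0,0],0.4],
])

```text
t: 9.55
eef_pos: [0.5105, -0.1787, 0.1251]
tool_rot: [1.0, -0.015, -0.0, -0.0]
contact_force: [0.5, 0.2, 0.7]
grip_width: 0.0339
grip_force: 0.0
```

Emit:
carry_out([
  [[0,0,0.1],[0,0,0],0.4],
  [[0,0,0.1],[0,0,0],0.4],
  [[0,0,0],[0,0,0],0.4],
])

```text
t: 9.93
eef_pos: [0.5105, -0.1787, 0.1201]
tool_rot: [1.0, -0.015, -0.0, -0.0]
contact_force: [-0.9, 0.8, 0.2]
grip_width: 0.0342
grip_force: 0.0
```

```bash
python3 - <<'E'
from h import *
s=bot.capture("side");st=bot.get_state()
print(st["eef_pos"].round(4),st["contact_force"].round(2),st["grip_width"])
h=cv2.cvtColor(s["img"],cv2.COLOR_BGR2HSV)
for c in(320,322,324,326): print(c,[f"{r}:{h[r,c,1]}/{h[r,c,2]}" for r in range(164,184,1)])
for z in(.13,.135,.14,.145,.15,.155):print(z,[proj(s,[.5108,-.1788+d,z]).round(1).tolist() for d in(.017,.03)])
E
```

```text
[ 0.5106 -0.1788  0.1203] [-0.06 -0.12 -0.05] 0.03420984586899775
320 ['164:28/18', '165:0/13', '166:109/7', '167:73/14', '168:57/9', '169:85/9', '170:102/10', '171:36/14', '172:34/15', '173:21/12', '174:34/15', '175:85/9', '176:59/13', '177:18/70', '178:64/12', '179:170/3', '180:51/5', '181:64/8', '182:32/8', '183:255/5']
322 ['164:51/10', '165:96/8', '166:21/12', '167:20/13', '168:36/14', '169:16/16', '170:36/14', '171:43/18', '172:26/10', '173:46/11', '174:20/13', '175:128/10', '176:128/2', '177:16/62', '178:13/39', '179:77/10', '180:109/7', '181:43/6', '182:255/2', '183:170/9']
324 ['164:21/12', '165:39/13', '166:43/6', '167:33/31', '168:18/29', '169:31/25', '170:18/28', '171:36/28', '172:18/29', '173:22/23', '174:20/25', '175:15/34', '176:44/35', '177:10/52', '178:44/69', '179:43/12', '180:102/5', '181:73/7', '182:36/7', '183:128/6']
326 ['164:78/13', '165:60/17', '166:20/50', '167:23/67', '168:25/70', '169:23/66', '170:19/66', '171:19/66', '172:23/66', '173:37/69', '174:35/65', '175:35/65', '176:18/58', '177:133/88', '178:203/128', '179:236/41', '180:255/3', '181:170/6', '182:182/7', '183:96/8']
0.13 [[323.5, 180.3], [321.6, 182.6]]
0.135 [[323.6, 178.6], [321.7, 180.9]]
0.14 [[323.7, 176.9], [321.7, 179.2]]
0.145 [[323.7, 175.2], [321.8, 177.5]]
0.15 [[323.8, 173.6], [321.8, 175.8]]
0.155 [[323.8, 171.9], [321.9, 174.1]]
```

Emit:
carry_out([
  [[0,0,0],[0,0,0],0.3],
  [[0,0,0],[0,0,0],0.1],
  [[0,0,0],[0,0,0],0],
  [[0,0,0],[0,0,0],0],
], grip_force=70)

```text
t: 10.48
eef_pos: [0.5109, -0.1789, 0.1206]
tool_rot: [1.0, -0.015, 0.0, 0.0]
contact_force: [-1.3, -0.2, 4.2]
grip_width: 0.0234
grip_force: 68.4
```

Emit:
carry_out([
  [[0,0,-0.2],[0,0,0],0],
  [[0,0,-0.3],[0,0,0],0],
  [[0,0,-0.3],[0,0,0],0],
  [[0,0,0],[0,0,0],0],
])

```text
t: 10.98
eef_pos: [0.5112, -0.1789, 0.1412]
tool_rot: [1.0, -0.015, 0.001, 0.0]
contact_force: [-0.3, -0.1, -2.8]
grip_width: 0.0233
grip_force: 68.1
```

```bash
python3 go.py .511 -.178 .25 -.03
```

```text
t 10.975 pos [ 0.5112 -0.1789  0.1412] yaw -0.029 F [-0.31 -0.06 -2.75] w 0.0233
shift units old frame [-0.   -0.03 -4.35] new frame [-0.01 -0.04 -4.35] turn units [ 0.01 -0.02  0.01]
```

Emit:
carry_out([
  [[0,0,-0.5],[0,0,0],0],
  [[0,0,-0.8],[0,0,0],0],
  [[0,0,-0.8],[0,0,0],0],
  [[0,0,-0.8],[0,0,0],0],
  [[0,0,-0.8],[0,0,0],0],
  [[0,0,-0.5],[0,0,0],0],
  [[0,0,-0.3],[0,0,0],0],
  [[0,0,0],[0,0,0],0],
])

```text
t: 11.98
eef_pos: [0.5108, -0.1788, 0.2531]
tool_rot: [1.0, -0.015, 0.0, 0.0]
contact_force: [0.1, -1.3, -1.9]
grip_width: 0.0234
grip_force: 68.2
```

```bash
python3 go.py .4529 .1233 .254 .43
```

```text
t 11.975 pos [ 0.5108 -0.1788  0.2531] yaw -0.0291 F [ 0.08 -1.3  -1.93] w 0.0234
shift units old frame [ -2.66 -12.01  -0.04] new frame [  2.93 -11.95  -0.04] turn units [ 0.   -0.   -6.58]
```

Emit:
carry_out([
  [[-0.1,-0.4,0],[0,0,0],0],
  [[-0.17,-0.8,0],[0,0,0],0],
  [[-0.2,-0.9,0],[0,0,0],0],
  [[-0.2,-0.9,0],[0,0,0],0],
  [[-0.2,-0.9,0],[0,0,0],0],
  [[-0.2,-0.9,0],[0,0,0],0],
  [[-0.2,-0.9,0],[0,0,0],0],
  [[-0.2,-0.9,0],[0,0,0],0],
  [[-0.2,-0.9,0],[0,0,0],0],
  [[-0.2,-0.9,0],[0,0,0],0],
  [[-0.2,-0.9,0],[0,0,0],0],
  [[-0.2,-0.9,0],[0,0,0],0],
])

```text
t: 13.48
eef_pos: [0.4601, 0.0795, 0.2525]
tool_rot: [1.0, -0.014, -0.0, -0.0]
contact_force: [0.2, -0.8, -2.1]
grip_width: 0.0232
grip_force: 68.3
```

Emit:
carry_out([
  [[-0.2,-0.9,0],[0,0,0],0],
  [[-0.15,-0.6,0],[0,0,-0.4],0],
  [[-0.04,-0.3,0],[0,0,-0.8],0],
  [[0,0,0],[0,0,-0.9],0],
  [[0,0,0],[0,0,-0.9],0],
  [[0,0,0],[0,0,-0.9],0],
  [[0,0,0],[0,0,-0.9],0],
  [[0,0,0],[0,0,-0.9],0],
  [[0,0,0],[0,0,-0.6],0],
  [[0,0,0],[0,0,-0.28],0],
  [[0,0,0],[0,0,0],0],
  [[0,0,0],[0,0,0],0],
])

```text
t: 14.98
eef_pos: [0.4526, 0.1231, 0.2528]
tool_rot: [0.977, 0.213, -0.0, -0.0]
contact_force: [-0.3, -0.1, -2.3]
grip_width: 0.0232
grip_force: 68.4
```

```bash
python3 go.py .4529 .1233 .18 .43;python3 - <<'E'
from h import *
s=bot.capture("side");t=bot.capture("top")
cv2.imwrite("pics/h.png",np.hstack([cv2.resize(s["img"][150:310,200:360],(480,480),interpolation=3),cv2.resize(t["img"][180:280,180:280],(320,480),interpolation=3)]))
for n in("hook_seat","grip","scale"): print(n,[(d["at"],round(d["conf"],2)) for d in bot.spot_point(n,"side")])
p=bot.get_state()["eef_pos"];print([proj(s,p+[0,0,.0044+d]).round(1).tolist() for d in(0,-.045,-.108,.05)])
E
```

```text
t 14.975 pos [0.4526 0.1231 0.2528] yaw 0.43 F [-0.31 -0.08 -2.28] w 0.0232
shift units old frame [ 0.01 -0.    2.91] new frame [ 0.01 -0.    2.91] turn units [-0.  0. -0.]
hook_seat [([370.0, 217.0], 0.6), ([296.5, 241.6], 0.52)]
grip [([297.1, 182.4], 0.66)]
scale [([406.5, 206.4], 0.8), ([326.4, 177.7], 0.72), ([295.2, 199.5], 0.56)]
[[297.7, 197.2], [297.8, 216.1], [298.0, 241.0], [297.5, 174.7]]
```

View pics/h.png

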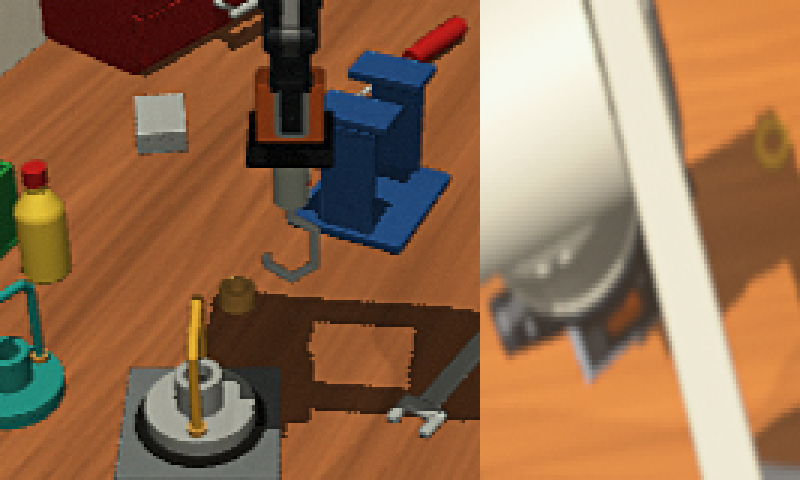

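Emit:
carry_out([
  [[0,0,0.5],[0,0,0],0],
  [[0,0,0.8],[0,0,0],0],
  [[0,0,0.8],[0,0,0],0],
  [[0,0,0.6],[0,0,0],0],
  [[0,0,0.23],[0,0,0],0],
  [[0,0,0],[0,0,0],0],
  [[0,0,0],[0,0,0],0],
])

```text
t: 16.1
eef_pos: [0.4532, 0.1231, 0.1802]
tool_rot: [0.977, 0.213, 0.001, -0.0]
contact_force: [0.9, -0.4, -1.7]
grip_width: 0.0234
grip_force: 68.4
```

```bash
cat > look.py <<'E'
from h import *
import sys
st=bot.get_state();p=st["eef_pos"];s=bot.capture("side");u=np.array([np.cos(.43),np.sin(.43),0])
print("t",st["t"],p.round(4),st["contact_force"].round(2))
for n in("hook_seat","bail","grip"): print(n,[(np.round(d["at"],1).tolist(),round(d["conf"],2)) for d in bot.spot_point(n,"side")])
print("bail pred",proj(s,[.5165,.1525,.103]).round(1),"seat pred",[proj(s,p+[0,0,.0044-.108]+o*u).round(1).tolist() for o in(0,.0025)],"per 10mm x",(proj(s,p+.01*u)-proj(s,p)).round(2))
E
python3 look.py
```

```text
t 16.1 [0.4532 0.1231 0.1802] [ 0.88 -0.43 -1.66]
hook_seat [([270.0, 286.2], 0.53), ([368.6, 217.9], 0.45), ([295.3, 267.4], 0.41)]
bail [([199.7, 248.7], 0.96)]
grip [([296.3, 211.7], 0.62), ([410.0, 204.2], 0.62)]
bail pred [265.3 258.2] seat pred [[297.9, 267.4], [296.8, 267.4]] per 10mm x [-4.89  0.01]
```

Emit:
carry_out([
  [[0.2,0,0],[0,0,0],0],
  [[0.4,0,0],[0,0,0],0],
  [[0.4,0,0],[0,0,0],0],
  [[0.4,0,0],[0,0,0],0],
  [[0.4,0,0],[0,0,0],0],
  [[0.4,0,0],[0,0,0],0],
  [[0.2,0,0],[0,0,0],0],
  [[0.16,0,0],[0,0,0],0],
  [[0,0,0],[0,0,0],0],
  [[0,0,0],[0,0,0],0],
])

```text
t: 17.55
eef_pos: [0.5106, 0.1496, 0.1796]
tool_rot: [0.977, 0.213, -0.0, 0.0]
contact_force: [-0.3, 0.2, -2.5]
grip_width: 0.023
grip_force: 68.4
```

```bash
python3 look.py; python3 - <<'E'
from h import *
s=bot.capture("side");t=bot.capture("top")
cv2.imwrite("pics/i.png",np.hstack([cv2.resize(s["img"][200:300,225:305],(480,600),interpolation=3),cv2.resize(t["img"][190:250,190:222],(320,600),interpolation=3)]))
E
```

```text
t 17.55 [0.5106 0.1496 0.1796] [-0.29  0.17 -2.51]
hook_seat [([271.0, 269.2], 0.48), ([369.5, 217.3], 0.39)]
bail [([200.9, 246.9], 0.72), ([265.2, 257.7], 0.71)]
grip [([412.2, 202.4], 0.77), ([267.7, 217.4], 0.65)]
bail pred [265.3 258.2] seat pred [[268.9, 267.6], [267.8, 267.6]] per 10mm x [-4.86  0.01]
```

View pics/i.png

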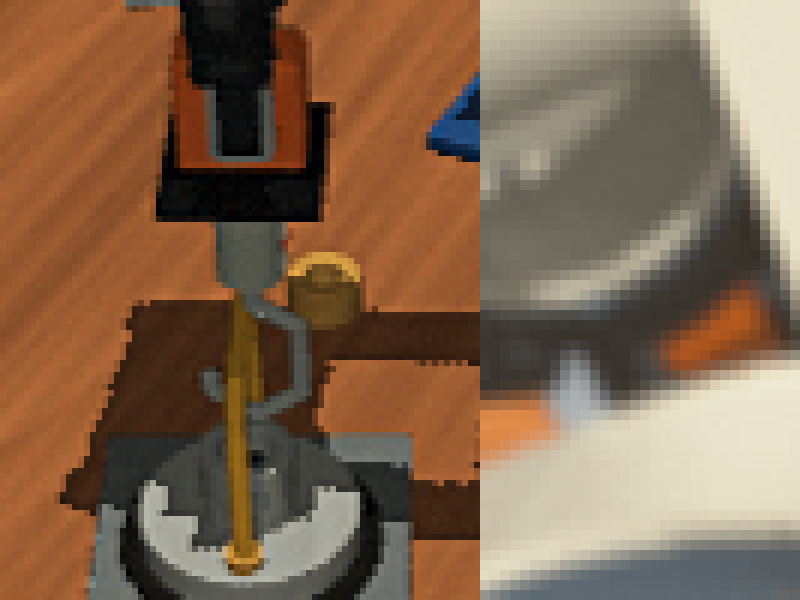

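Emit:
carry_out([
  [[0.1,0,0],[0,0,0],0],
  [[0.1,0,0],[0,0,0],0],
  [[0,0,-0.2],[0,0,0],0],
  [[0,0,-0.3],[0,0,0],0],
  [[0,0,-0.3],[0,0,0],0],
  [[0,0,-0.1],[0,0,0],0],
  [[0,0,0],[0,0,0],0],
])

```text
t: 18.73
eef_pos: [0.5156, 0.1518, 0.2025]
tool_rot: [0.977, 0.213, 0.0, -0.0]
contact_force: [0.1, -1.0, -1.6]
grip_width: 0.0231
grip_force: 68.4
```

```bash
cat > feel.py <<'E'
from h import *
F=[];M=[]
for i in range(5):
    s=bot.capture("side");st=bot.get_state();F.append(st["contact_force"]);h=cv2.cvtColor(s["img"],cv2.COLOR_BGR2HSV).astype(float)
    y=np.clip((h[...,1]-60)/120,0,1)*(h[...,2]>45)*((h[...,0]>10)&(h[...,0]<30))
    r=y[278:302,260:272]; g=cv2.cvtColor(s["img"],cv2.COLOR_BGR2GRAY).astype(float)
    M.append([278+r[:,4:7].sum(0).max(), g[285:310,256:262].mean(1).argmin()+285, *(280+(g[280:305,c:c+3].mean(1)>75).sum() for c in(252,258,274,280))])
print("t",st["t"],st["eef_pos"].round(4),"F",np.mean(F,0).round(2),"std",np.std(F,0).round(1)[2],"foot",np.mean(M,0).round(2))
bot.spot_point
print([(n,np.round(d["at"],1).tolist(),round(d["conf"],2)) for n in("bail","hook_seat","flywheel") for d in bot.spot_point(n,"side") if 240<d["at"][0]<295])
cv2.imwrite("pics/f%05d.png"%(st["t"]*100),s["img"])
E
python3 feel.py
```

```text
t 18.975 [0.5153 0.1517 0.2019] F [ 0.34 -0.08 -2.1 ] std 0.4 foot [296. 304. 292. 291. 301. 295.]
[('bail', [264.3, 258.1], 0.68), ('hook_seat', [265.8, 256.3], 0.62), ('flywheel', [270.4, 291.8], 0.73), ('flywheel', [269.2, 288.9], 0.69), ('flywheel', [264.7, 202.5], 0.52)]
```

Emit:
carry_out([
  [[0,0,-0.1],[0,0,0],0],
  [[0,0,-0.2],[0,0,0],0],
  [[0,0,-0.2],[0,0,0],0],
  [[0,0,-0.2],[0,0,0],0],
  [[0,0,-0.1],[0,0,0],0],
  [[0,0,0],[0,0,0],0],
])

```text
t: 19.88
eef_pos: [0.5154, 0.1518, 0.2222]
tool_rot: [0.977, 0.213, 0.0, -0.0]
contact_force: [-1.1, 0.3, -4.3]
grip_width: 0.0232
grip_force: 68.2
```

```bash
python3 feel.py
```

```text
t 20.125 [0.5154 0.1518 0.222 ] F [ 0.45  0.19 -4.9 ] std 0.6 foot [296. 304. 293. 292. 301. 296.]
[('bail', [265.0, 256.8], 0.85), ('hook_seat', [265.1, 259.6], 0.6), ('flywheel', [267.4, 285.1], 0.84)]
```

Emit:
carry_out([
  [[0,0,-0.1],[0,0,0],0],
  [[0,0,-0.1],[0,0,0],0],
  [[0,0,-0.1],[0,0,0],0],
  [[0,0,0],[0,0,0],0],
  [[0,0,0],[0,0,0],0],
])

```text
t: 20.9
eef_pos: [0.5154, 0.1518, 0.2296]
tool_rot: [0.977, 0.213, -0.0, 0.0]
contact_force: [0.8, 1.0, -5.5]
grip_width: 0.0233
grip_force: 68.3
```

```bash
python3 feel.py
```

```text
t 21.15 [0.5154 0.1518 0.2296] F [ 0.67 -0.14 -5.63] std 0.6 foot [296.  304.  293.4 292.  301.  296. ]
[('bail', [263.3, 258.7], 0.81), ('hook_seat', [266.1, 257.6], 0.51), ('hook_seat', [252.7, 192.3], 0.34), ('flywheel', [270.5, 289.2], 0.84)]
```

Emit:
carry_out([
  [[0,0,-0.1],[0,0,0],0],
  [[0,0,-0.1],[0,0,0],0],
  [[0,0,0],[0,0,0],0],
  [[0,0,0],[0,0,0],0],
])

```text
t: 21.8
eef_pos: [0.5154, 0.1518, 0.2346]
tool_rot: [0.977, 0.213, -0.0, 0.0]
contact_force: [0.0, -0.1, -6.5]
grip_width: 0.0234
grip_force: 68.3
```

```bash
python3 feel.py
```

```text
t 22.05 [0.5154 0.1518 0.2346] F [ 0.34 -0.04 -6.13] std 0.3 foot [296. 304. 294. 292. 301. 296.]
[('bail', [265.3, 257.4], 0.94), ('flywheel', [270.0, 286.4], 0.92), ('flywheel', [260.2, 191.9], 0.61)]
```

```bash
cat >> feel.py <<'E'
import glob
fs=sorted(glob.glob("pics/f0*.png"))
def roi(im): return cv2.cvtColor(im,cv2.COLOR_BGR2GRAY)[262:300,246:288]
try:
    W=np.eye(2,3,dtype=np.float32);_,W=cv2.findTransformECC(roi(cv2.imread("pics/f02205.png")),roi(s["img"]),W,cv2.MOTION_TRANSLATION,(3,100,1e-5),None,3);print("ECC shift",W[:,2].round(2))
except Exception as e: print(e)
E
ls pics/f*
```

```text
pics/f01897.png
pics/f02012.png
pics/f02115.png
pics/f02205.png
```

Emit:
carry_out([
  [[0,0,-0.1],[0,0,0],0],
  [[0,0,-0.1],[0,0,0],0],
  [[0,0,0],[0,0,0],0],
  [[0,0,0],[0,0,0],0],
])

```text
t: 22.7
eef_pos: [0.5154, 0.1518, 0.2396]
tool_rot: [0.977, 0.213, -0.0, -0.0]
contact_force: [-0.1, -0.0, -7.1]
grip_width: 0.0233
grip_force: 68.3
```

```bash
python3 feel.py
```

```text
t 22.95 [0.5154 0.1518 0.2396] F [-0.05 -0.23 -7.41] std 0.3 foot [296. 304. 294. 293. 301. 296.]
[('bail', [264.4, 255.7], 0.79), ('hook_seat', [265.3, 257.6], 0.51), ('flywheel', [269.8, 287.7], 0.61)]
ECC shift [-0.02 -0.12]
```

Emit:
carry_out([
  [[0,0,-0.1],[0,0,0],0],
  [[0,0,-0.1],[0,0,0],0],
  [[0,0,0],[0,0,0],0],
  [[0,0,0],[0,0,0],0],
])

```text
t: 23.6
eef_pos: [0.5154, 0.1518, 0.2446]
tool_rot: [0.977, 0.213, -0.0, 0.0]
contact_force: [0.6, -0.5, -8.2]
grip_width: 0.0227
grip_force: 68.4
```

```bash
python3 feel.py
```

```text
t 23.85 [0.5154 0.1518 0.2446] F [-0.21  0.06 -7.74] std 0.3 foot [296. 304. 294. 293. 301. 296.]
[('bail', [265.2, 257.5], 0.87), ('bail', [262.8, 257.3], 0.4), ('hook_seat', [266.5, 259.7], 0.74), ('flywheel', [267.8, 289.1], 0.93)]
ECC shift [ 0.01 -0.21]
```

Emit:
carry_out([
  [[0,0,-0.1],[0,0,0],0],
  [[0,0,-0.1],[0,0,0],0],
  [[0,0,0],[0,0,0],0],
  [[0,0,0],[0,0,0],0],
])

```text
t: 24.5
eef_pos: [0.5154, 0.1518, 0.2496]
tool_rot: [0.977, 0.213, -0.0, -0.0]
contact_force: [-0.3, -0.0, -10.1]
grip_width: 0.023
grip_force: 68.4
```

```bash
python3 feel.py
```

```text
t 24.75 [0.5154 0.1518 0.2495] F [ 0.47  0.03 -8.82] std 0.2 foot [296. 304. 294. 293. 301. 296.]
[('bail', [264.4, 259.4], 0.73), ('hook_seat', [266.5, 260.7], 0.72), ('flywheel', [269.6, 289.6], 0.67), ('flywheel', [250.9, 377.3], 0.62)]
ECC shift [-0.02 -0.26]
```

Emit:
carry_out([
  [[0,0,-0.1],[0,0,0],0],
  [[0,0,-0.1],[0,0,0],0],
  [[0,0,0],[0,0,0],0],
  [[0,0,0],[0,0,0],0],
])

```text
t: 25.4
eef_pos: [0.5154, 0.1518, 0.2547]
tool_rot: [0.977, 0.213, 0.0, -0.0]
contact_force: [0.4, 0.4, -9.4]
grip_width: 0.0234
grip_force: 68.4
```

```bash
python3 feel.py
```

```text
t 25.65 [0.5154 0.1518 0.2545] F [-0.08  0.21 -9.13] std 0.1 foot [295.62 303.2  296.6  293.8  300.8  295.8 ]
[('bail', [260.9, 257.1], 0.78), ('hook_seat', [265.8, 259.4], 0.65), ('flywheel', [269.7, 287.0], 0.66)]
ECC shift [-0.07 -0.59]
```

Emit:
carry_out([
  [[0,0,-0.08],[0,0,0],0],
  [[0,0,-0.08],[0,0,0],0],
  [[0,0,0],[0,0,0],0],
  [[0,0,0],[0,0,0],0],
])

```text
t: 26.3
eef_pos: [0.5155, 0.1518, 0.2587]
tool_rot: [0.977, 0.213, 0.0, 0.0]
contact_force: [-0.1, -0.6, -8.8]
grip_width: 0.0234
grip_force: 68.4
```

```bash
python3 feel.py; python3 - <<'E'
from h import *
s=bot.capture("side");print("px per 10mm z",proj(s,[.5165,.1525,.06])-proj(s,[.5165,.1525,.05]))
E
```

```text
t 26.55 [0.5154 0.1518 0.2586] F [-0.13 -0.31 -9.33] std 0.3 foot [294.22 302.4  297.2  293.6  299.4  294.8 ]
[('bail', [263.8, 253.5], 0.83), ('flywheel', [255.8, 195.1], 0.37)]
ECC shift [-0.2  -1.84]
px per 10mm z [-0.20247946 -3.39246165]
```

Emit:
carry_out([
  [[0,0,-0.08],[0,0,0],0],
  [[0,0,0],[0,0,0],0],
  [[0,0,0],[0,0,0],0],
  [[0,0,0],[0,0,0],0],
  [[0,0,0],[0,0,0],0],
  [[0,0,0],[0,0,0],0],
  [[0,0,0],[0,0,0],0],
  [[0,0,0],[0,0,0],0],
  [[0,0,0],[0,0,0],0],
  [[0,0,0],[0,0,0],0],
  [[0,0,0],[0,0,0],0],
  [[0,0,0],[0,0,0],0],
])

```text
t: 28.25
eef_pos: [0.5154, 0.1518, 0.2606]
tool_rot: [0.977, 0.213, -0.0, 0.0]
contact_force: [-1.3, -1.3, -9.3]
grip_width: 0.0231
grip_force: 68.4
```

```bash
python3 feel.py
```

```text
t 28.5 [0.5155 0.1518 0.2607] F [ 0.02 -0.17 -9.33] std 0.2 foot [293.2 300.  297.4 294.  298.  293. ]
[('bail', [264.2, 253.3], 0.56), ('hook_seat', [264.1, 254.8], 0.7), ('flywheel', [268.2, 286.2], 0.87), ('flywheel', [262.9, 256.5], 0.37)]
ECC shift [-0.25 -2.75]
```

Emit:
carry_out([
  [[0,0,0],[0,0,0],0],
  [[0,0,0],[0,0,0],0],
  [[0,0,0],[0,0,0],0],
  [[0,0,0],[0,0,0],0],
  [[0,0,0],[0,0,0],0],
  [[0,0,0],[0,0,0],0],
  [[0,0,0],[0,0,0],0],
  [[0,0,0],[0,0,0],0],
  [[0,0,0],[0,0,0],0],
  [[0,0,0],[0,0,0],0],
  [[0,0,0],[0,0,0],0],
  [[0,0,0],[0,0,0],0],
])

```text
t: 30.15
eef_pos: [0.5155, 0.1518, 0.2606]
tool_rot: [0.977, 0.213, 0.0, -0.0]
contact_force: [-0.2, -0.4, -9.4]
grip_width: 0.0231
grip_force: 68.4
```

```bash
python3 feel.py
```

```text
t 30.4 [0.5154 0.1518 0.2606] F [ 0.11 -0.26 -9.04] std 0.4 foot [293.37 300.   297.4  294.   298.   293.  ]
[('bail', [263.1, 252.9], 0.7), ('hook_seat', [262.5, 257.8], 0.52), ('flywheel', [267.7, 284.7], 0.63)]
ECC shift [-0.28 -2.73]
```

Emit:
carry_out([
  [[0,0,0.05],[0,0,0],0],
  [[0,0,0.08],[0,0,0],0],
  [[0,0,0.08],[0,0,0],0],
  [[0,0,0.08],[0,0,0],0],
  [[0,0,0.08],[0,0,0],0],
  [[0,0,0.08],[0,0,0],0],
  [[0,0,0.1],[0,0,0],0],
  [[0,0,0.2],[0,0,0],0],
  [[0,0,0.3],[0,0,0],0],
  [[0,0,0.3],[0,0,0],0],
  [[0,0,0.3],[0,0,0],0],
  [[0,0,0.3],[0,0,0],0],
])

```text
t: 32.05
eef_pos: [0.5158, 0.1518, 0.2117]
tool_rot: [0.977, 0.214, 0.0, 0.0]
contact_force: [0.1, -0.1, -2.3]
grip_width: 0.0232
grip_force: 69.2
```

Emit:
carry_out([
  [[0,0,0.3],[0,0,0],0],
  [[0,0,0.3],[0,0,0],0],
  [[0,0,0.3],[0,0,0],0],
  [[0,0,0.25],[0,0,0],0],
  [[0,0,0.15],[0,0,0],0],
  [[0,0,0],[0,0,0],0],
  [[0,0,0],[0,0,0],0],
])

```text
t: 32.92
eef_pos: [0.5156, 0.1519, 0.1796]
tool_rot: [0.977, 0.213, 0.0, -0.0]
contact_force: [-0.3, -1.1, -2.3]
grip_width: 0.0234
grip_force: 69.3
```

```bash
python3 feel.py; python3 look.py
```

```text
t 33.175 [0.5155 0.1518 0.1796] F [-0.2   0.14 -2.12] std 0.6 foot [296. 304. 293. 290. 300. 295.]
[('bail', [262.1, 258.9], 0.75), ('hook_seat', [266.3, 266.9], 0.47), ('flywheel', [269.5, 286.3], 0.95)]
ECC shift [-0.1   1.08]
t 33.325 [0.5155 0.1518 0.1794] [-0.04  1.31 -2.6 ]
hook_seat [([371.2, 216.6], 0.53), ([264.4, 265.5], 0.51)]
bail [([200.2, 248.7], 0.84), ([263.6, 259.0], 0.74), ([278.5, 252.5], 0.25)]
grip [([411.3, 205.2], 0.97), ([262.8, 213.0], 0.9)]
bail pred [265.3 258.2] seat pred [[266.5, 267.7], [265.4, 267.7]] per 10mm x [-4.86  0.01]
```

Emit:
carry_out([
  [[-0.15,0,0],[0,0,0],0],
  [[-0.25,0,0],[0,0,0],0],
  [[-0.3,0,0],[0,0,0],0],
  [[-0.3,0,0],[0,0,0],0],
  [[-0.4,0,0],[0,0,0],0],
  [[-0.4,0,0],[0,0,0],0],
  [[-0.4,0,0],[0,0,0],0],
  [[-0.4,0,0],[0,0,0],0],
  [[-0.2,0,0],[0,0,0],0],
  [[0,0,0],[0,0,0],0],
])

```text
t: 34.78
eef_pos: [0.4516, 0.1225, 0.1795]
tool_rot: [0.977, 0.213, 0.0, -0.0]
contact_force: [-0.5, -0.1, -1.6]
grip_width: 0.0232
grip_force: 69.4
```

Emit:
carry_out([
  [[0,0,-0.3],[0,0,0],0],
  [[0,0,-0.7],[0,0,0],0],
  [[0,0,-0.8],[0,0,0],0],
  [[0,0,-0.7],[0,0,0],0],
  [[0,0,-0.44],[0,0,0],0],
  [[0,0,0],[0,0,0.5],0],
  [[0,0,0],[0,0,0.9],0],
  [[0,0,0],[0,0,1],0],
  [[0,0,0],[0,0,1],0],
  [[0,0,0],[0,0,1],0],
  [[0,0,0],[0,0,1],0],
  [[0,0,0],[0,0,0.8],0],
])

```text
t: 36.28
eef_pos: [0.4514, 0.1225, 0.252]
tool_rot: [1.0, -0.003, -0.001, 0.0]
contact_force: [-0.9, 0.9, -3.3]
grip_width: 0.0232
grip_force: 69.3
```

```bash
python3 go.py .511 -.1789 .254 -.03; python3 feel.py
```

```text
t 36.275 pos [0.4514 0.1225 0.252 ] yaw -0.0061 F [-0.94  0.86 -3.26] w 0.0232
shift units old frame [ 2.46 12.04 -0.08] new frame [ 2.74 11.98 -0.08] turn units [0.01 0.02 0.34]
t 36.525 [0.4517 0.1226 0.2525] F [ 0.09  0.18 -1.75] std 0.3 foot [296.  304.  298.6 298.  298.  290. ]
[('bail', [263.5, 259.8], 0.95), ('hook_seat', [293.6, 200.4], 0.72), ('flywheel', [269.1, 286.6], 0.95)]
ECC shift [-0.24 -0.11]
```

Emit:
carry_out([
  [[0,0,0],[0,0,0.38],0],
  [[0.1,0.5,0],[0,0,0],0],
  [[0.2,0.9,0],[0,0,0],0],
  [[0.2,0.9,0],[0,0,0],0],
  [[0.2,0.9,0],[0,0,0],0],
  [[0.2,0.9,0],[0,0,0],0],
  [[0.2,0.9,0],[0,0,0],0],
  [[0.2,0.9,0],[0,0,0],0],
  [[0.2,0.9,0],[0,0,0],0],
  [[0.2,0.9,0],[0,0,0],0],
  [[0.2,0.9,0],[0,0,0],0],
  [[0.2,0.9,0],[0,0,0],0],
])

```text
t: 38.17
eef_pos: [0.4972, -0.1179, 0.2529]
tool_rot: [1.0, -0.015, -0.0, 0.0]
contact_force: [1.6, 0.6, -2.0]
grip_width: 0.0234
grip_force: 69.4
```

Emit:
carry_out([
  [[0.2,0.9,0],[0,0,0],0],
  [[0.2,0.9,0],[0,0,0],0],
  [[0.2,0.5,0],[0,0,0],0],
  [[0,0.1,0],[0,0,0],0],
  [[0,0,0],[0,0,0],0],
  [[0,0,0],[0,0,0],0],
])

```text
t: 38.92
eef_pos: [0.5105, -0.1761, 0.2529]
tool_rot: [1.0, -0.014, -0.0, -0.0]
contact_force: [-0.4, -0.3, -2.4]
grip_width: 0.0235
grip_force: 69.4
```

```bash
python3 - <<'E'
from h import *
for i in range(3): bot.capture("side")
E
python3 go.py .511 -.1789 .1216 -.029;python3 look.py
```

```text
t 39.075 pos [ 0.5106 -0.1763  0.2529] yaw -0.0284 F [-0.66 -0.19 -1.97] w 0.0228
shift units old frame [0.02 0.1  5.25] new frame [0.02 0.1  5.25] turn units [-0.    0.    0.01]
t 39.075 [ 0.5106 -0.1763  0.2529] [-0.66 -0.19 -1.97]
hook_seat [([324.8, 171.1], 0.67), ([371.3, 217.7], 0.4)]
bail [([201.1, 251.1], 0.55)]
grip [([409.7, 204.1], 0.91), ([327.9, 119.7], 0.58), ([327.0, 170.8], 0.35)]
bail pred [265.3 258.2] seat pred [[325.9, 171.3], [325.0, 171.3]] per 10mm x [-4.04  0.04]
```

Back above the pickup pose. I correct y by 2.5 mm and lower to just above the old height.

Emit:
carry_out([
  [[0.02,0.1,0.2],[0,0,0],0],
  [[0,0,0.6],[0,0,0],0],
  [[0,0,0.6],[0,0,0],0],
  [[0,0,0.6],[0,0,0],0],
  [[0,0,0.6],[0,0,0],0],
  [[0,0,0.6],[0,0,0],0],
  [[0,0,0.6],[0,0,0],0],
  [[0,0,0.5],[0,0,0],0],
  [[0,0,0.4],[0,0,0],0],
  [[0,0,0.3],[0,0,0],0],
  [[0,0,0.1],[0,0,0],0],
  [[0,0,0],[0,0,0],0],
])

```text
t: 40.78
eef_pos: [0.5112, -0.1793, 0.1255]
tool_rot: [1.0, -0.015, 0.0, 0.0]
contact_force: [-0.1, 0.6, -2.7]
grip_width: 0.023
grip_force: 69.4
```

Emit:
carry_out([
  [[0,0,0.06],[0,0,0],0],
  [[0,0,0.06],[0,0,0],0],
  [[0,0,0],[0,0,0],0],
  [[0,0,0],[0,0,0],0],
])

```text
t: 41.28
eef_pos: [0.5111, -0.1793, 0.1224]
tool_rot: [1.0, -0.015, 0.0, 0.0]
contact_force: [0.0, 0.3, -1.8]
grip_width: 0.0229
grip_force: 69.4
```

```bash
python3 feel.py|head -1
```

```text
t 41.525 [ 0.5111 -0.1793  0.1224] F [ 0.22 -0.04 -1.86] std 0.4 foot [296. 304. 299. 298. 301. 297.]
```

Emit:
carry_out([
  [[0,0,0.06],[0,0,0],0],
  [[0,0,0],[0,0,0],0],
  [[0,0,0],[0,0,0],0],
])

```text
t: 42.05
eef_pos: [0.511, -0.1793, 0.1208]
tool_rot: [1.0, -0.015, -0.0, -0.0]
contact_force: [-0.1, -0.4, -1.2]
grip_width: 0.0233
grip_force: 69.5
```

```bash
python3 feel.py|head -1
```

```text
t 42.3 [ 0.5111 -0.1793  0.1209] F [-0.07  0.04 -1.93] std 0.7 foot [296.  304.  298.8 298.  301.  297. ]
```

Emit:
carry_out([
  [[0,0,0.05],[0,0,0],0],
  [[0,0,0],[0,0,0],0],
  [[0,0,0],[0,0,0],0],
])

```text
t: 42.82
eef_pos: [0.5112, -0.1793, 0.1206]
tool_rot: [1.0, -0.015, 0.0, 0.0]
contact_force: [-3.3, 1.2, 9.3]
grip_width: 0.0231
grip_force: 71.0
```

```bash
python3 feel.py|head -1
```

```text
t 43.075 [ 0.5112 -0.1793  0.1206] F [-3.71  1.28  9.3 ] std 0.2 foot [296.  304.  298.6 298.  301.  296.8]
```

Emit:
carry_out([
  [[0,0,-0.02],[0,0,0],0],
  [[0,0,-0.005],[0,0,0],0],
  [[0,0,0],[0,0,0],0.35],
  [[0,0,0],[0,0,0],0.45],
  [[0,0,0],[0,0,0],0.5],
  [[0,0,0],[0,0,0],0.5],
  [[0,0,-0.2],[0,0,0],0.5],
  [[0,0,-0.5],[0,0,0],0.5],
  [[0,0,-0.8],[0,0,0],0.5],
  [[0,0,-0.8],[0,0,0],0.5],
  [[0,0,-0.8],[0,0,0],0.5],
  [[0,0,-0.8],[0,0,0],0.5],
])

```text
t: 44.72
eef_pos: [0.5112, -0.1793, 0.2195]
tool_rot: [1.0, -0.015, 0.001, 0.0]
contact_force: [0.7, -0.9, -0.1]
grip_width: 0.0429
grip_force: 0.0
```

Emit:
carry_out([
  [[0,0,-0.5],[0,0,0],0.5],
  [[-0.6,0,0],[0,0,0],0.5],
  [[-0.9,0,0],[0,0,0],0.5],
  [[-0.9,0,0],[0,0,0],0.5],
  [[-0.9,0,0],[0,0,0],0.5],
  [[-0.9,0,0],[0,0,0],0.5],
  [[-0.5,0,0],[0,0,0],0.5],
  [[0,0,0],[0,0,0],0.5],
  [[0,0,0],[0,0,0],0.5],
])

```text
t: 45.85
eef_pos: [0.3942, -0.176, 0.2303]
tool_rot: [1.0, -0.015, 0.0, 0.0]
contact_force: [-0.2, 0.5, -0.4]
grip_width: 0.0426
grip_force: 0.0
```

```bash
python3 feel.py; python3 - <<'E'
from h import *
s=bot.capture("side");t=bot.capture("top")
a=cv2.imread("pics/side0.png");b=cv2.imread("pics/top0.png")
def roi(i,x,y,w,h): return cv2.cvtColor(i,cv2.COLOR_BGR2GRAY)[y:y+h,x:x+w]
for n,i0,i1,r in(("side scale",a,s["img"],(305,150,45,70)),("top scale",b,t["img"],(335,190,30,35)),("side fly",a,s["img"],(240,240,55,65)),("top fly",b,t["img"],(200,205,45,50))):
    W=np.eye(2,3,dtype=np.float32)
    try: cc,W=cv2.findTransformECC(roi(i0,*r),roi(i1,*r),W,cv2.MOTION_EUCLIDEAN,(3,200,1e-6),None,3);print(n,round(cc,3),W.round(3).tolist())
    except Exception as e: print(n,"fail")
    print(np.abs(roi(i0,*r).astype(int)-roi(i1,*r)).mean().round(1))
for n in("grip","scale"): print(n,[(np.round(d["at"],1).tolist(),round(d["conf"],2)) for d in bot.spot_point(n,"side")])
E
```

```text
t 46.1 [ 0.394  -0.1759  0.2302] F [0.22 0.27 0.38] std 0.1 foot [296.  303.8 298.2 298.  301.  296.4]
[('bail', [263.9, 259.5], 0.96), ('flywheel', [267.8, 287.1], 0.63)]
ECC shift [-0.08 -0.61]
side scale 0.913 [[1.0, 0.007000000216066837, -0.30300000309944153], [-0.007000000216066837, 1.0, 0.09399999678134918]]
7.1
top scale 0.928 [[1.0, 0.013000000268220901, -0.6669999957084656], [-0.013000000268220901, 1.0, -0.12800000607967377]]
9.2
side fly 0.991 [[1.0, 0.0010000000474974513, -0.1850000023841858], [-0.0010000000474974513, 1.0, 0.19099999964237213]]
4.2
top fly 0.981 [[1.0, 0.006000000052154064, -0.34599998593330383], [-0.006000000052154064, 1.0, 0.10300000011920929]]
4.9
grip [([327.1, 168.1], 0.77)]
scale [([408.0, 207.2], 0.73), ([321.7, 183.5], 0.57)]
```

The scale and the blank both match their starting pictures to within a fraction of a pixel, and the arm is clear.

```bash
python3 -c "
from station import bot
print(bot.hand_in())"
```

```text
the job is handed in; nothing more can be done
None
```

The job is handed in, though the judge's result was not shown: the blank was lifted about 7–8 mm and held steady for over 2 s (about 7 N, roughly 0.73 kg), lowered home and unhooked, and the scale is back in its rest.

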